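Add the cut-corner well plate to its stack

ROBOT

A 7-joint arm with a two-finger parallel gripper is mounted at the origin on a cart in front of the work surface, level with it; the furniture and walls round the work are solid. World frame = base frame: x ahead of the robot, y to its left, z up, the work surface at z = 0. Lengths are in m, angles in rad, forces in N, time in s.
With the tool pointing down it reaches from about 0.425 to 0.95 m from the base axis. Payload 4.7 kg.
Tool frame: the origin (TCP) lies between the finger pads; the fingertips stand 25 mm ahead of it and the grasp point (between the pads) lies 6 mm ahead of it; x points along the fingers, z is the direction in which the jaws open and shut, and the axes are right-handed (so a half turn about x gives the same grasp; the last joint's range is limited). The gripper opens to 85 mm and grips with 20 to 120 N. Pads are 22 mm wide; open, the fingers measure 114 mm over their backs; the gripper's body (76 mm by 85 mm) begins 54 mm behind the grasp point. The pads swing forward as they close: fully open they stand 13 mm farther back than shut.
Start: joints at [-1.329, 0.469, -0.049, 1.532, 0.024, 1.141, -0.082], TCP at [0.181, 0.65, 0.256] pointing down, gripper open.
Joint ranges: [-2.59, 2.59], [-0.33, 1.99], [-1.39, 1.29], [0.1, 2.45], [-1.04, 4.18], [0.21, 1.99], [-2.66, 2.66]. Speed limits (rad/s): [2.57, 2.57, 3.14, 3.14, 3.14, 3.14, 3.14].

INTERFACE

Orientations are given as a 3x3 rotation matrix whose columns are the frame's x, y, z axes.
In Python, from rig import * gives the robot as it stands. Calls block until the motion is done:
- movep(position, orientation): joint-space move of the TCP to a pose.
- move_l(position, attitude=None, feed=0.15, until_force=None): straight line of the TCP; attitude=None keeps the orientation; feed is the mean speed in m/s. With until_force (N) it stops when the force on the tool has changed by that much, and returns True; else False.
- move_joints(angles): joint-space move.
- command_gripper(opening, newtons=None): finger opening in m; newtons is the grip in N (None keeps the last); returns when the fingers have stopped.
- sleep(seconds).
- inverse_kinematics(position, orientation): joint angles nearest the present ones, or None.
- sense(): the state.
- camera(name): name is "scene" or "side" or "wrist"; returns (picture, depth): 384x512x3 uint8, red, green, blue; 384x512 float32, m along the optical axis (not along the pixel's ray), 0 where there is no reading.
- camera_params(name): a dict with "K" (3x3 intrinsics, pixels), "position" and "rotation" of the camera in the world; the wrist camera has in their place "tool_from_camera" (4x4, takes a point from camera to tool coordinates, whose origin is the TCP and whose axes are the tool frame's). Camera axes: x right, y down, z forward; pixel columns grow to the right and rows downward; lengths in m; the calibration is good to about 2 mm. A picture is of the moment at which its call begins: read the wrist's pose just before it. camera_params takes no time and is no camera call.
A pose or a line that the arm cannot do raises Unreachable and nothing moves.
- finish_job(): hands the job in, once; it reports no verdict.
The state is a dict: "time_s": time; "joint_pos": joint angles; "qd": joint speeds; "joint_efforts": joint torques, N m; "position": TCP position; "tcp_rot": TCP orientation; "wrist_force": force on the tool from outside, world axes, zero at the start; "ft_torque": the same for the moment, N m; "finger_gap": finger opening in m.
Only numpy, scipy, OpenCV 4.12 (cv2) and the standard library are available. Lean on these libraries where they do the work, as an engineer would, in place of code of your own. Each camera call takes 0.05 s, during which the arm holds its last target.

TASK

Two white well plates lie loose on the bench in front of two short stacks of such plates. Take the loose plate that has two cut corners and many small wells and set it on top of the stack of its own kind, cut corners over cut corners, so that its skirt drops fully over the crown of the plate below; lower it into place rather than dropping it. Leave the loose square-cornered plate with the large wells where it is.

Things in the scene. Friction and masses are not known exactly. Their poses are not given: they have to be found in the camera images.
- cut_plate: loose white deep-well plate to stack, 96 x 60 x 42 mm, 0.12 kg, 6 x 4 small wells. Origin: centre of underside; x along its length to the end whose two corners are cut 16 mm at 45 degrees (starts pointing away from the robot within 30 degrees); z up. Straight sides 0 to 30 mm high: grip these across y, 60 mm. Then a shoulder and a crown 12 mm high tapering from 86 x 50 to 71 x 35 mm.
- cut_end (a point): middle of the loose cut-corner plate's cut end at the foot of the skirt, 48 mm along x from its origin. The skirt's walls are 2.5 mm thick round an open cavity 91 x 55 mm, 15 mm deep, with the same cut corners: the crown below fits in with 9 mm play at entry, 2.5 mm seated, but only cut end over cut end; turned round, the plate stands proud.
- cut_stack: two stacked cut-corner plates on an aluminium base 112 x 76 x 6 mm, fixed to the bench. Origin: base underside centre; x to the cut end (away from the robot within 25 degrees), z up. Shoulder at 66 mm, crown top at 78 mm: a seated plate's origin is 66 mm straight above, axes parallel. The similar stack on the other side, with square corners and 3 x 2 large wells, is the wrong one.
- square_plate: loose white plate of the same sizes but with four square corners and 3 x 2 large wells; not to be moved. Origin: centre of its underside; x along its length, z up.
Not all that is in view belongs to the job. Leave any brown or green look-alike of the cut_plate alone.

How it is judged:
By the outcome, as a careful person would: the job done as asked, in the order asked, and still so for the second after the job is handed in, with the robot touching nothing.
It also fails if it takes over 38 s, if anything falls off the work surface, if the arm or the gripper's body presses on something with over 40 N, if the wrist force passes 120 N, or if a joint passes its speed limit or range.

## Working session

There is one attempt and no reset: what is moved stays moved. The work goes in short steps, each a Python script; the robot and the scene stay as the last script left them, time stands still between calls to the robot, and variables do not carry over. Pictures are saved under pics/ and viewed, and the job is handed in when it is done.

```bash
mkdir -p pics; python3 - <<'E'
from rig import *
import cv2, numpy as np
for n in ["scene","side"]:
    p,d=camera(n); cv2.imwrite(f"pics/{n}0.png",cv2.resize(p[:,:,::-1],(800,600))); np.savez(f"pics/{n}0.npz",p=p,d=d)
    c=camera_params(n); print(n,c)
print(camera_params("wrist")); s=sense(); print(s["time_s"],s["position"],s["tcp_rot"])
E
```

```text
scene {'K': array([[450.23240823,   0.        , 257.4930034 ],
       [  0.        , 450.23240823, 187.84716755],
       [  0.        ,   0.        ,   1.        ]]), 'position': array([-0.32045964, -0.75181181,  0.60605076]), 'rotation': array([[ 0.74626789, -0.28568547,  0.60122213],
       [-0.66515391, -0.28533652,  0.69003866],
       [-0.02558339, -0.91485894, -0.40296229]])}
side {'K': array([[378.64278101,   0.        , 251.90140532],
       [  0.        , 378.64278101, 190.45730218],
       [  0.        ,   0.        ,   1.        ]]), 'position': array([0.29975541, 1.28136645, 0.49464643]), 'rotation': array([[-0.97505964, -0.08724772,  0.20407484],
       [-0.22189951,  0.36502174, -0.90416798],
       [ 0.00439485, -0.92690181, -0.37527819]])}
{'K': array([[282.07572408,   0.        , 254.17118358],
       [  0.        , 282.07572408, 195.37848598],
       [  0.        ,   0.        ,   1.        ]]), 'tool_from_camera': array([[ 7.90578091e-05, -2.70775712e-01,  9.62642461e-01,
        -1.17192748e-01],
       [-5.60201604e-04, -9.62642325e-01, -2.70775628e-01,
         6.84514970e-02],
       [ 9.99999840e-01, -5.17866923e-04, -2.27793382e-04,
        -8.56531163e-04],
       [ 0.00000000e+00,  0.00000000e+00,  0.00000000e+00,
         1.00000000e+00]])}
0.1 [0.18043286 0.64994606 0.25534321] [[-3.99945399e-04 -9.63563225e-01  2.67480378e-01]
 [-1.73215565e-03  2.67480665e-01  9.63561671e-01]
 [-9.99998420e-01 -7.79455899e-05 -1.77601914e-03]]
```

View pics/scene0.png

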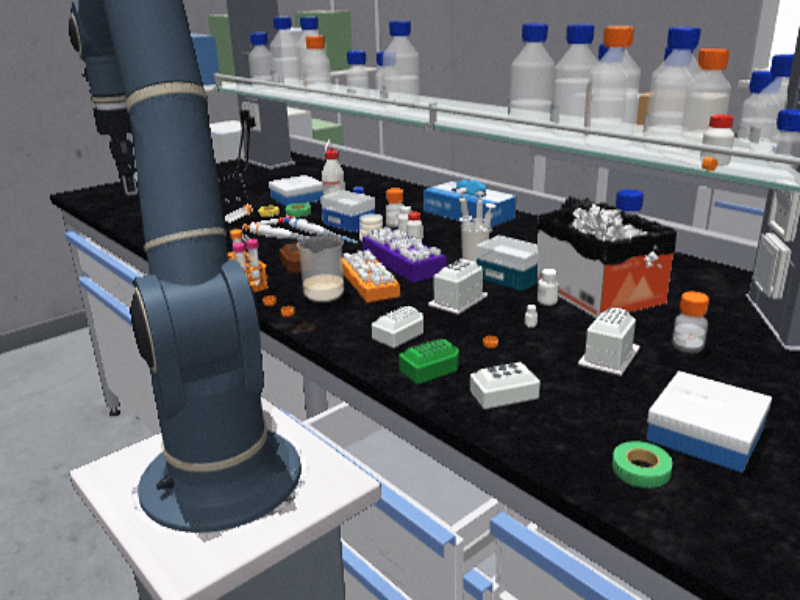

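View pics/side0.png

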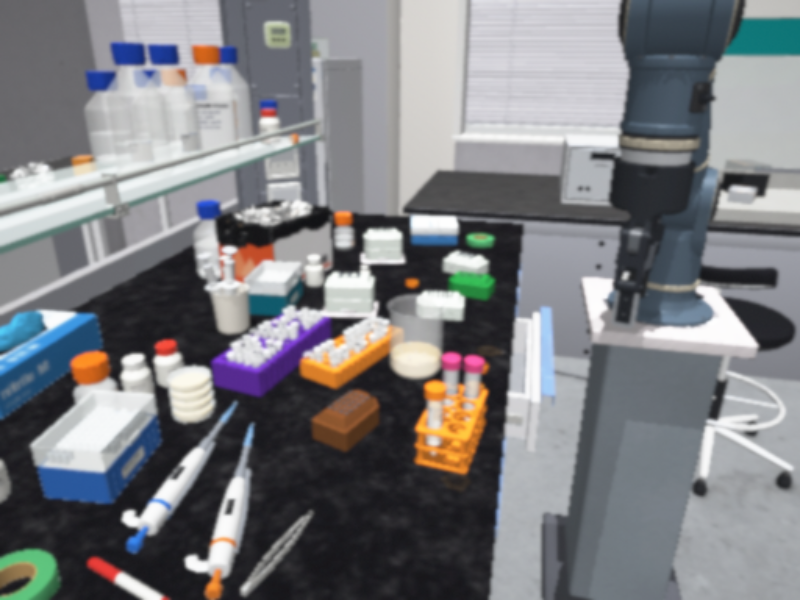

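```bash
cat > h.py <<'E'
import numpy as np, cv2
from rig import *
def pt(name,d,u,v):
    c=camera_params(name);K=c["K"];z=d[int(v),int(u)]
    return c["position"]+c["rotation"]@(z*np.linalg.inv(K)@[u,v,1])
E
python3 - <<'E'
from h import *
f=np.load("pics/scene0.npz");p,d=f["p"],f["d"]
cv2.imwrite("pics/crop1.png",cv2.resize(p[155:270,225:425,::-1],(800,460),interpolation=cv2.INTER_CUBIC))
s=.64
for u,v in [(398,318),(505,375),(459,270),(613,320),(430,350),(491,342),(531,316),(548,285),(505,250),(370,275)]:
    print((u,v),pt("scene",d,u*s,v*s).round(3))
for v in (100,130,160): print(pt("scene",d,500*s,v*s).round(3))
E
```

```text
(398, 318) [0.439 0.134 0.043]
(505, 375) [ 0.422 -0.138  0.044]
(459, 270) [0.624 0.158 0.079]
(613, 320) [ 0.644 -0.183  0.078]
(430, 350) [0.398 0.006 0.042]
(491, 342) [0.549 0.003 0.002]
(531, 316) [ 0.655 -0.003  0.021]
(548, 285) [0.756 0.037 0.043]
(505, 250) [0.777 0.169 0.078]
(370, 275) [0.538 0.337 0.041]
[-0.32  -0.752  0.606]
[0.932 0.327 0.291]
[-0.32  -0.752  0.606]
```

View pics/crop1.png

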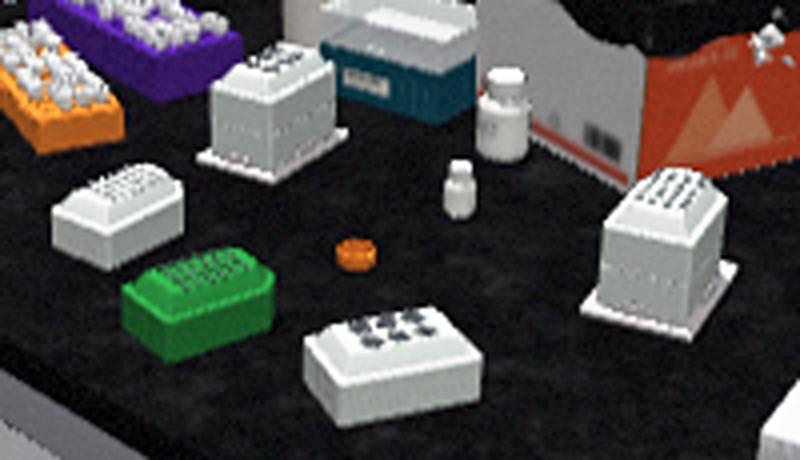

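```bash
cat >> h.py <<'E'
def R(a):  # jaw axis z at angle a from world y (yaw a): tool y = -plate x
    c,s=np.cos(a),np.sin(a)
    X=np.array([0,0,-1.]);Z=np.array([-s,c,0]);Y=np.cross(Z,X)
    return np.stack([X,Y,Z],1)
def wshot(tag):
    s=sense();p,d=camera("wrist")
    T=np.eye(4);T[:3,:3]=s["tcp_rot"];T[:3,3]=s["position"]
    M=T@camera_params("wrist")["tool_from_camera"]
    np.savez(f"pics/{tag}.npz",p=p,d=d,M=M);cv2.imwrite(f"pics/{tag}.png",cv2.resize(p[:,:,::-1],(800,600),interpolation=cv2.INTER_CUBIC))
    print("t",s["time_s"],s["position"],s["wrist_force"])
    return p,d,M
def ray(M,u,v,z):  # intersect plane z (native px)
    K=camera_params("wrist")["K"];r=M[:3,:3]@np.linalg.inv(K)@[u,v,1];o=M[:3,3]
    return (o+r*(z-o[2])/r[2])[:2]
E
python3 - <<'E'
from h import *
movep([0.5,0.0,0.36],R(0)); wshot("w1")
E
```

```text
t 2.6917 [0.50013051 0.00099704 0.35982794] [-0.56107616  0.80508339 -0.36076   ]
```

View pics/w1.png

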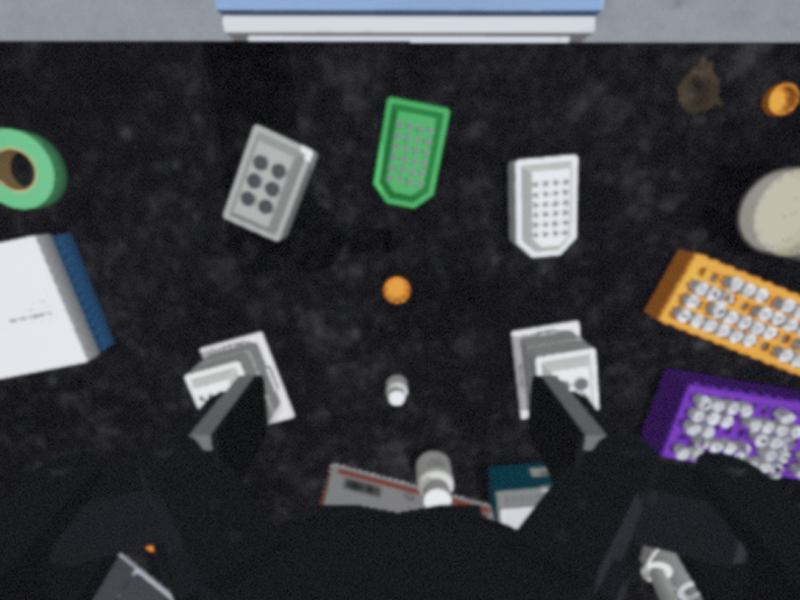

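```bash
python3 - <<'E'
from h import *
move_l([0.64,0.0,0.36],feed=0.3); wshot("w2")
f=np.load("pics/w2.npz");p=f["p"]
E
```

```text
t 3.3583 [6.40082220e-01 1.67571187e-04 3.59045683e-01] [-0.16907214  0.13966595  0.07783516]
```

View pics/w2.png

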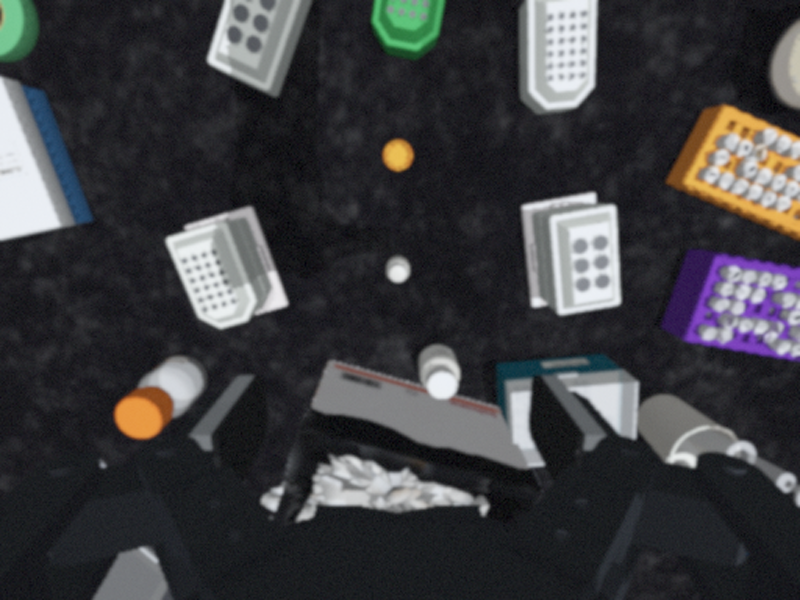

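```bash
python3 - <<'E'
from h import *
f=np.load("pics/w2.npz")
M=f["M"]
print(ray(M,215*.64,270*.64,.078))
move_l([0.64,-0.175,0.29],feed=0.3); wshot("w3")
move_l([0.45,0.135,0.25],feed=0.35); wshot("w4")
a=cv2.imread("pics/w3.png");b=cv2.imread("pics/w4.png")
cv2.imwrite("pics/w34.png",cv2.resize(np.hstack([a[:,100:700],b[:,100:700]]),(800,400)))
E
```

```text
[ 0.64922186 -0.16830524]
t 4.1833 [ 0.6404741  -0.17300222  0.29081187] [-0.52034544  0.67429463 -0.2409308 ]
t 5.425 [0.45062996 0.13429366 0.25047385] [-0.15811568  0.10358226  0.31340204]
```

View pics/w34.png

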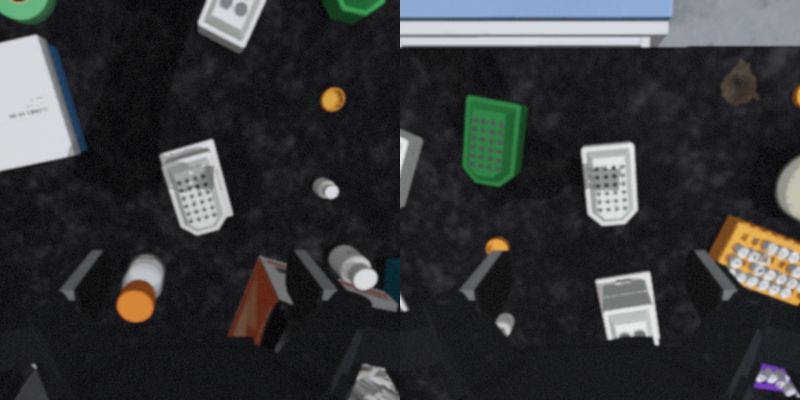

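```bash
cat >> h.py <<'E'
def world(d,M,name="wrist"):
    K=camera_params(name)["K"];v,u=np.mgrid[:384,:512]
    P=np.stack([(u-K[0,2])/K[0,0]*d,(v-K[1,2])/K[1,1]*d,d],-1)
    return P@M[:3,:3].T+M[:3,3]
def fit(tag,cx,cy,z0,z1,label=""):
    f=np.load(f"pics/{tag}.npz");W=world(f["d"],f["M"])
    m=(f["d"]>0)&(W[...,2]>z0)&(W[...,2]<z1)&(np.hypot(W[...,0]-cx,W[...,1]-cy)<.075)&(f["p"].min(-1)>90)
    m=m.astype(np.uint8);n,l,st,_=cv2.connectedComponentsWithStats(m);k=1+np.argmax(st[1:,4]);m=l==k
    q=W[m][:,:2].astype(np.float32)
    (c,wh,a)=cv2.minAreaRect(q*1000)
    b=cv2.boxPoints((c,wh,a));e=b[1]-b[0];e2=b[2]-b[1];e=e if np.linalg.norm(e)>np.linalg.norm(e2) else e2
    if e[0]<0:e=-e
    print(label,tag,"c",np.round(c,1),"wh",np.round(wh,1),"yaw",np.degrees(np.arctan2(e[1],e[0])).round(2),"n",m.sum(),"z",np.percentile(W[m][:,2],[5,50,95]).round(4))
    return np.array(c)/1000,np.arctan2(e[1],e[0]),m,W
E
python3 - <<'E'
from h import *
out=[]
for tag,cx,cy,zs in [("w3",.645,-.17,.066),("w4",.44,.134,.03)]:
    _,_,m,W=fit(tag,cx,cy,zs-.010,zs+.02,"outline")
    fit(tag,cx,cy,zs+.0085,zs+.02,"crown")
    f=np.load(f"pics/{tag}.npz");im=f["p"].copy();ed=cv2.morphologyEx(m.astype(np.uint8),cv2.MORPH_GRADIENT,np.ones((2,2)));im[ed>0]=[255,0,0]
    v,u=np.where(m);im=im[int(v.mean())-70:int(v.mean())+70,int(u.mean())-70:int(u.mean())+70]
    im=np.hstack([f["p"][int(v.mean())-70:int(v.mean())+70,int(u.mean())-70:int(u.mean())+70],im]);out.append(im)
    # bench check
    z=W[...,2][(f["d"]>0)&(f["p"].max(-1)<60)&(np.hypot(W[...,0]-cx,W[...,1]-cy)<.12)];print("bench",np.median(z))
cv2.imwrite("pics/fit.png",cv2.resize(np.vstack(out)[:,:,::-1],(600,600),interpolation=cv2.INTER_NEAREST))
E
```

```text
outline w3 c [ 659.6 -175.2] wh [96.6 60.4] yaw 16.09 n 3377 z [0.0648 0.0762 0.0789]
crown w3 c [ 659.1 -174.9] wh [76.  40.6] yaw 15.97 n 1827 z [0.0758 0.0778 0.0792]
bench 0.33424699584186107
outline w4 c [456.2 147.9] wh [96.1 60.1] yaw 5.12 n 3562 z [0.0288 0.0401 0.0429]
crown w4 c [456.  147.6] wh [76.1 40.8] yaw 4.68 n 1930 z [0.0397 0.0418 0.0432]
bench 0.29200464800508485
```

View pics/fit.png

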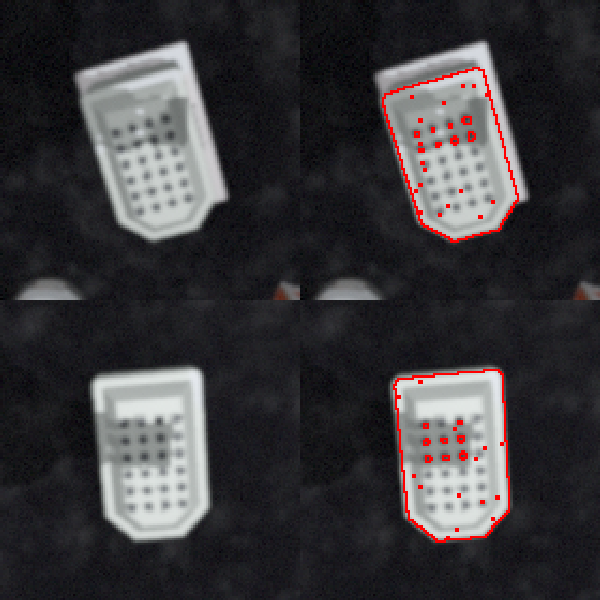

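```bash
python3 - <<'E'
from h import *
f=np.load("pics/w3.npz");g=np.load("pics/w2.npz");s=np.load("pics/scene0.npz")
c=camera_params("scene");M=np.eye(4);M[:3,:3]=c["rotation"];M[:3,3]=c["position"]
Ws=[world(f["d"],f["M"])[f["d"]>0],world(g["d"],g["M"])[g["d"]>0],world(s["d"],M,"scene")[s["d"]>0]]
for W in Ws:
    print()
    for x in np.arange(.55,.90,.03):
        r=[]
        for y in np.arange(-.30,.0,.03):
            k=(abs(W[:,0]-x)<.015)&(abs(W[:,1]-y)<.015)&(W[:,2]<.35)
            r.append(int(W[k][:,2].max()*1000) if k.any() else -1)
        print(round(x,2),r)
E
```

```text
0.55 [2, 2, 1, 2, 2, 1, 1, 2, 2, 3]
0.58 [1, 2, 2, 1, 2, 1, 3, 2, 1, 2]
0.61 [2, 2, 1, 349, 349, 349, 346, 1, 2, 2]
0.64 [2, 2, 349, 349, 349, 349, 349, 345, 2, 2]
0.67 [1, 1, 1, 75, 80, 80, 7, 2, 1, 1]
0.7 [1, 2, 1, 66, 79, 79, 7, 2, 1, 2]
0.73 [1, 1, 1, 1, 2, 1, 2, 1, 1, 2]
0.76 [1, 99, 99, 1, 1, 2, 1, 158, 155, 2]
0.79 [1, 100, 100, 52, 1, 1, 2, 158, 68, 17]
0.82 [2, 99, 99, 1, 1, 1, 2, 149, -1, -1]
0.85 [1, -1, 1, 1, 1, 1, 78, 106, -1, 168]
0.88 [2, 1, 1, 1, 1, 1, 55, -1, -1, -1]

0.55 [2, 2, 2, 2, 2, 2, 2, 2, 2, 2]
0.58 [1, 2, 1, 1, 1, 1, 2, 2, 2, 2]
0.61 [2, 2, 1, 71, 79, 75, 2, 2, 1, 2]
0.64 [2, 2, 1, 79, 81, 80, 2, 1, 349, 349]
0.67 [2, 2, 1, 72, 80, 80, 7, 2, 2, 2]
0.7 [2, 3, 2, 66, 79, 79, 7, 2, 2, 2]
0.73 [2, 3, 2, 2, 2, 2, 1, 1, 2, 1]
0.76 [2, 100, 99, 2, 2, 2, 2, 160, 160, 2]
0.79 [2, 100, 100, 55, 1, 2, 2, 160, 160, 161]
0.82 [1, 98, 100, 1, -1, 2, 1, 158, 169, 172]
0.85 [0, 2, 1, -1, -1, 2, 157, 159, 133, 163]
0.88 [1, 1, -1, -1, 1, 1, 131, 136, 63, -1]

0.55 [3, 3, 3, 4, 3, 5, 4, 4, 3, 3]
0.58 [3, 3, 3, 3, 3, 7, 4, 4, 4, 4]
0.61 [4, 4, 4, 72, 81, 78, 4, 5, 4, 3]
0.64 [4, 4, 4, 80, 81, 80, 4, 4, 4, 4]
0.67 [2, 4, 3, 72, 81, 80, 3, 3, 4, 4]
0.7 [3, 4, 3, 62, 81, 80, -1, 4, 4, 4]
0.73 [3, 5, 3, 4, 6, -1, -1, 3, 4, 4]
0.76 [3, 101, 100, 4, 4, 2, -1, 157, 159, 124]
0.79 [4, 101, 101, 54, 4, 5, -1, 160, 157, 162]
0.82 [3, 99, 100, 2, 3, 3, 4, 160, 169, 179]
0.85 [5, 3, 3, -1, 3, 4, 158, 160, 172, 177]
0.88 [334, 332, 334, 334, 331, 331, 333, 330, 334, 334]
```

```bash
python3 - <<'E'
from h import *
a=np.radians(4.9)
c=[0.4562,0.1479]
command_gripper(.085,50)
move_l([*c,0.10],R(a),feed=0.2)
print(move_l([*c,0.030],R(a),feed=0.1,until_force=8))
s=sense();print(s["position"],s["wrist_force"])
command_gripper(.05,50)
s=sense();print(s["time_s"],s["finger_gap"],s["position"],s["wrist_force"])
move_l([*c,0.05],feed=0.08)
move_l([*c,0.19],feed=0.2)
s=sense();print(s["time_s"],s["finger_gap"],s["position"],s["wrist_force"])
wshot("w5")
E
```

```text
False
[0.45668179 0.14796742 0.03046374] [ 0.68851592 -0.14492181  0.23349154]
7.8 0.05916249855817877 [0.45665346 0.14816293 0.0309082 ] [-1.18640442 -0.08636223  6.20232585]
9.05 0.0587512208040364 [0.4552766  0.14769597 0.1889031 ] [ 0.20127889 -0.92260527 -1.58463754]
t 9.05 [0.4552766  0.14769597 0.1889031 ] [ 0.20127889 -0.92260527 -1.58463754]
```

View pics/w5.png

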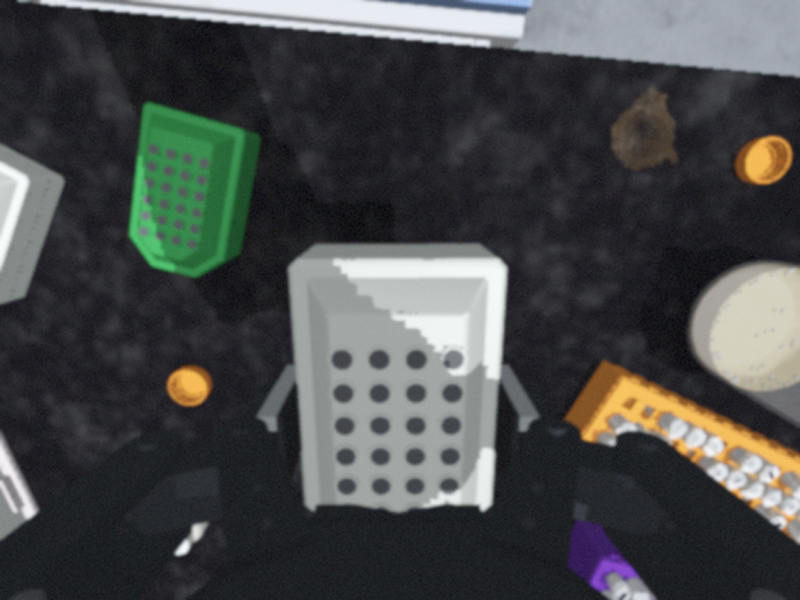

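```bash
python3 - <<'E'
from h import *
f=np.load("pics/w5.npz");C=camera_params("wrist")["tool_from_camera"]
W=world(f["d"],C)  # tool coords
d=f["d"];m=(d>0)&(W[...,0]>-.016)&(W[...,0]<.03)&(abs(W[...,2])<.04)&(W[...,1]>-.03)&(W[...,1]<.07)&(f["p"].min(-1)>70)
q=W[m];print(np.percentile(q[:,0],[1,10,50,90,99]).round(4))
sh=q[(q[:,0]>-.003)&(q[:,0]<.003)]  # shoulder level
# rear edge (max y) per z bin and sides per y bin
zb=np.arange(-.024,.025,.004);e=[(z,np.percentile(q[abs(q[:,2]-z)<.002][:,1],99)) for z in zb]
print(np.round(e,4).tolist()); p=np.polyfit(*np.array(e).T,1);print("rear y",p[1],"slope deg",np.degrees(np.arctan(p[0])))
for lo in np.arange(-.01,.045,.01):
    k=q[(q[:,1]>lo)&(q[:,1]<lo+.01)];print(round(lo+.005,3),k[:,2].min().round(4),k[:,2].max().round(4))
sh2=[(W[...,0][m&(abs(W[...,1]-.0455)<.0015)])];print("rear shoulder x",np.median(sh2))
E
```

```text
[-0.0124 -0.0114 -0.0086  0.002   0.023 ]
[[-0.024, 0.0486], [-0.02, 0.0486], [-0.016, 0.0486], [-0.012, 0.0486], [-0.008, 0.0486], [-0.004, 0.0486], [0.0, 0.0486], [0.004, 0.0486], [0.008, 0.0486], [0.012, 0.0487], [0.016, 0.0487], [0.02, 0.0487], [0.024, 0.0487]]
rear y 0.048637429975800485 slope deg 0.06508198825772964
-0.005 -0.0305 0.029
0.005 -0.04 0.038
0.015 -0.0371 0.0355
0.025 -0.0308 0.0293
0.035 -0.0309 0.0296
0.045 -0.0309 0.0293
rear shoulder x 0.0012592739159277416
```

```bash
python3 - <<'E'
from h import *
a=np.radians(16.05);Rt=R(a)
t=np.array([.6595,-.1751,0])-.0005*Rt[:,1]+.0003*Rt[:,2]
t[2]=.19
move_l(t,Rt,feed=0.22)
t[2]=.125;move_l(t,Rt,feed=0.1)
s=sense();print(s["time_s"],s["finger_gap"],s["position"]-t,s["wrist_force"],np.abs(s["tcp_rot"]-Rt).max())
wshot("w6")
for n in ["scene","side"]:
    p,d=camera(n);np.savez(f"pics/{n}6.npz",p=p,d=d)
    o=p[180:260,350:440] if n=="scene" else p[120:190,200:290]
    cv2.imwrite(f"pics/{n}6.png",cv2.resize(o[:,:,::-1],None,fx=7,fy=7,interpolation=cv2.INTER_CUBIC))
np.save("t.npy",t)
E
```

```text
11.7833 0.059070086015559915 [ 0.00041255 -0.0002711   0.00046103] [ 0.70974888 -0.24415892 -0.87717721] 0.0009361243106318212
t 11.7833 [ 0.66031011 -0.17494456  0.12546103] [ 0.70974888 -0.24415892 -0.87717721]
```

View pics/scene6.png

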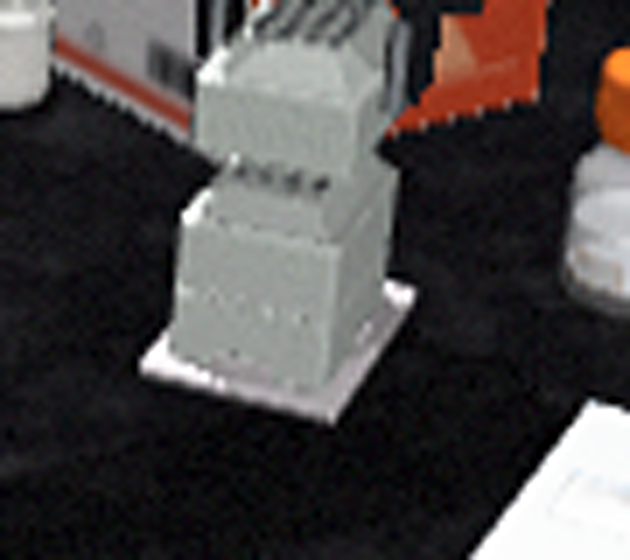

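View pics/w6.png

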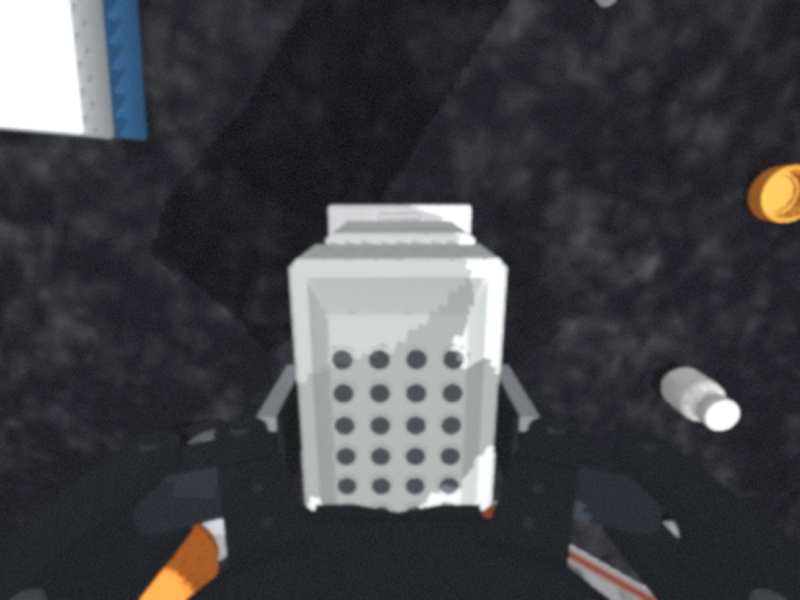

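The scene crop shows the held plate hovering squarely above the stack. The wrist view agrees: the rear edges of the base (columns 327–471) and of the plate (290–507) share a centre at about column 399 and are parallel. I'll lower it now.

```bash
python3 - <<'E'
from h import *
t=np.load("t.npy");Rt=R(np.radians(16.05))
t[2]=.102;print(move_l(t,Rt,feed=0.06,until_force=6))
s=sense();print(s["time_s"],s["position"],s["wrist_force"],s["finger_gap"])
if s["position"][2]<.1035:
    t[2]=.0945;print(move_l(t,Rt,feed=0.02,until_force=6))
    s=sense();print(s["time_s"],s["position"],s["position"]-t,s["wrist_force"],s["ft_torque"],s["finger_gap"])
wshot("w7")
E
```

```text
False
12.4667 [ 0.65970915 -0.17465679  0.10147721] [-0.59811567 -0.17503544 -0.94336989] 0.05905921483745167
True
12.8083 [ 0.66035998 -0.17488294  0.09702609] [ 0.00046241 -0.00020948  0.00252609] [-0.75378176  0.22613204  5.25131232] [0.07081584 0.09476557 0.04943454] 0.059276881989593744
t 12.8083 [ 0.66035998 -0.17488294  0.09702609] [-0.75378176  0.22613204  5.25131232]
```

```bash
python3 - <<'E'
from h import *
t=np.load("t.npy");Rt=R(np.radians(16.05))
command_gripper(.064); s=sense();print(s["position"],s["wrist_force"],s["finger_gap"])
command_gripper(.085)
p=sense()["position"].copy();p[2]=.20;move_l(p,Rt,feed=0.15)
p[2]=.30;move_l(p,Rt,feed=0.25);wshot("w8")
c,a,m,W=fit("w8",.66,-.175,.086,.12,"outline");fit("w8",.66,-.175,.1035,.12,"crown")
q,d=camera("scene");cv2.imwrite("pics/scene8.png",cv2.resize(q[170:270,270:440,::-1],(800,470),interpolation=cv2.INTER_CUBIC))
E
```

```text
[ 0.6592432  -0.1743972   0.09534479] [-0.48823718  0.34534174 -0.03444886] 0.06407726414124398
t 14.825 [ 0.6591496  -0.17436868  0.29944831] [ 0.6093656   0.84864912 -0.30373336]
outline w8 c [ 659.4 -175.6] wh [95.2 60.1] yaw 16.17 n 3947 z [0.0949 0.1063 0.1089]
crown w8 c [ 659.  -175.6] wh [76.2 41.3] yaw 17.0 n 2230 z [0.1051 0.1078 0.1092]
```

View pics/scene8.png

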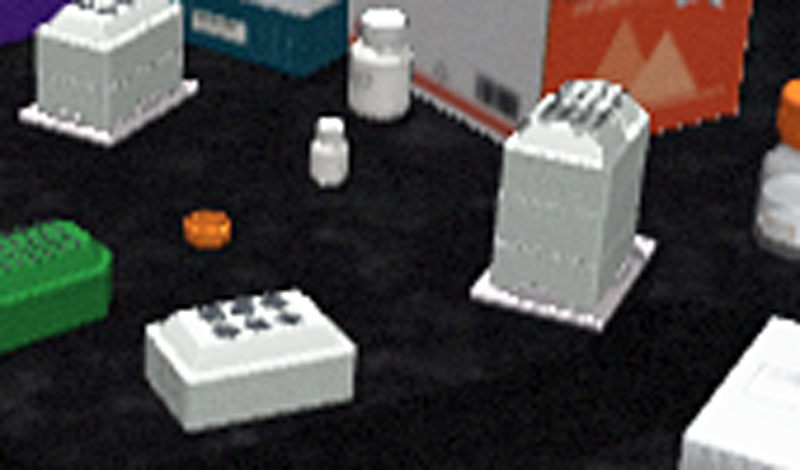

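View pics/w8.png

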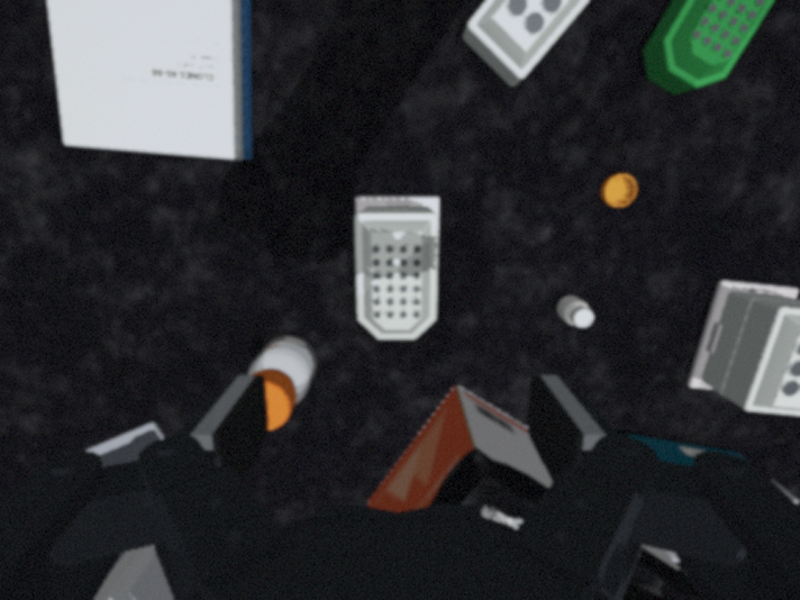

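The scene crop shows three flush layers in the stack, with no gap, around (575,210). In the wrist view the plate is seated at (397,270) with its cut end facing away from the robot. The crown top reads 0.108 m, as expected for a seated plate. The square plate and the green look-alike have not moved.

```bash
python3 -c "
from rig import *
finish_job()"
```

```text
the job is handed in; nothing more can be done
```

The loose cut-corner plate is seated on top of the cut-corner stack, cut end over cut end. I handed the job in at about 15 s of the 38 s allowed.

- **Placing:** I gripped the plate across its 60 mm sides, carried it over and lowered it until light contact, about 6 N. Contact came at the height predicted for a seated plate, and then I released it and backed away.
- **Position:** The crown top measured 0.108 m, the expected seated height. The outline centre was within about 0.5 mm of the stack's measured centre. Its yaw was 16.2° against 16.05°, and the crown-only fit was looser at 17.0°.
- **Surroundings:** In the last pictures the layers are flush with no gap, and the square-cornered plate and the green look-alike appear not to have moved. I judged those by eye and did not measure them again.

No check failed.

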